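# Pump up the misting pot until its pressure pin is out

## Robot

A 7-joint arm with a two-finger parallel gripper is mounted at the origin on the work surface. World frame = base frame: x ahead of the robot, y to its left, z up, the work surface at z = 0. Lengths are in m, angles in rad, forces in N, time in s.
With the tool pointing down it reaches from about 0.4 to 0.85 m from the base axis. Payload 4.5 kg.
Tool frame: the origin (TCP) lies midway between the tips of the shut fingers; the grasp point (between the pads) lies 19 mm behind it (bot.hold_point_z is the distance from the TCP to the grasp point, in m); y points along the fingers, z is the direction in which the jaws open and shut, and the axes are right-handed (so a half turn about y gives the same grasp; the last joint's range is limited). The gripper opens to 88 mm and grips with 3 to 60 N. Pads are 18 mm wide; open, the fingers measure 123 mm over their backs; the gripper's body (75 mm by 187 mm) begins 45 mm behind the grasp point.
Start: joints at [-1.234, 0.689, -0.195, 1.565, 0.157, 0.902, -0.215], TCP at [0.186, 0.597, 0.239] pointing down, gripper open.
Joint ranges: [-3.01, 3.01], [-0.46, 2.08], [-1.47, 1.51], [0.13, 2.56], [-1, 4.14], [0.04, 2.09], [-2.66, 2.66]. Speed limits (rad/s): [2.57, 2.57, 3.14, 3.14, 3.14, 3.14, 3.14].

## Interface

Orientations are given as a 3x3 rotation matrix whose columns are the frame's x, y, z axes.
In Python, from station import bot gives the robot as it stands.
- The arm moves only by the tool step_arm, never from a script. Its argument "deltas" is a list of rows, each a list of 5 numbers: the shift along the world's x, y, z in cm, then the turn about the world's z in degrees, then the opening, from -1 (shut) to 1 (fully open), so that 0 is half open. A call has 1 to 10 rows; each row is the pose to reach, as a shift and turn from the pose commanded when the call began; what a row does not reach only later rows make up. A row lasts 1/8 s, in which the tool goes at most 62.5 mm and 10.7 degrees, less where a joint would pass 70% of its speed; a pose out of reach is approached as far as the arm can. A call with a gripper value outside its range is refused whole. The fingers move at their own pace and stop on an object; "force" is the grip in N (left out, the last holds). Time passes only in rows, so rows that repeat a pose let the fingers close. It gives the time, the measured TCP pose, the force and the opening at its end, in the units of the state.
- bot.state(): the state, without advancing time (a new reading comes with each control period).
- bot.read_camera(name): name is "scene" or "side" or "wrist"; returns the picture (400x640x3 uint8, blue, green, red); there is no depth.
- bot.get_calibration(name): a dict with "mtx" (3x3 intrinsics, pixels), "extrinsics" (4x4, takes a point from camera to world coordinates). Camera axes: x right, y down, z forward; pixel columns grow to the right and rows downward; lengths in m; the calibration is good to about 2 mm. A picture is of the moment at which its call begins: read the wrist's pose just before it. get_calibration takes no time and is no camera call; for the wrist camera it gives the pose at the moment of the call.
- bot.hand_in(): hands the job in, once; it reports no verdict.
Trained networks look in the newest picture that a camera, given by its name, has taken for a name from the list of things; names that differ only in an ending like _2 or _b are one class to them, and where a whole thing is asked for, a point or a joint stands for the part that bears it (a point fixed in the world has none). Each returns a list of dicts, best first, with "score" (0 to 1); they miss things now and then, are a little off and sometimes report something else, mostly with a low value. They report only what shows in the picture. A call takes as long as a camera call. They do not tell look-alikes from the thing itself.
- bot.look_for(camera, name): "extent" ([left, top, right, bottom] in pixels, round what is visible of it).
- bot.trace(camera, name): "pixels" (400x640 bool, what is visible of it) and "extent" ([left, top, right, bottom] in pixels, round what is visible of it).
The state is a dict: "clock": time; "joint_positions": joint angles; "joint_vel": joint speeds; "joint_torque": joint torques, N m; "tool_pos": TCP position; "ee_rot": TCP orientation; "contact_force": force on the tool from outside, world axes, zero at the start; "ft_torque": the same for the moment, N m; "finger_gap": opening from 0.0 (shut) to 1.0 (fully open).
Only numpy, scipy, OpenCV 4.12 (cv2) and the standard library are available. Lean on these libraries where they do the work, as an engineer would, in place of code of your own. Each camera call takes 0.05 s, during which the arm holds its last target.

## Task

Pressurise the white misting pot: with the fingertips push the flat round knob on top of its pump all the way down and let it spring all the way back up, stroke after stroke, until the steel indicator pin in its lid stands fully out, with the black ring round the pin's foot clear of the brass bush. Do it by pumping only: do not touch the pin, do not lift, tip or shove the pot, and leave the other things where they stand. Finish with the knob fully up.

Things in the scene. Friction and masses are not known exactly. Their poses are not given: they have to be found in the camera images.
- pot: White upright round pressure pot, loose, about 2 kg, 120 mm in diameter, 143 mm high to the top of its black lid. Origin: centre of its underside; z up. Mid-lid: grey pump barrel, 34 mm wide, top 191 mm above the table. On the lid 45 mm from the axis along +x: the pin's brass bush, 18 mm wide, top 150 mm above the table. A brass nozzle sticks out along +y to 84 mm, 100 mm high.
- knob_top (a point): Centre of the flat top of the pump knob: black mushroom knob 48 mm in diameter, 16 mm thick, on the pot's vertical axis, its top 224 mm above the table when up. It moves 15 mm straight down to its stop, against a spring of 6 N at the top and 10 N at the bottom, and springs back up when let go. Pressing straight down on it does not tip the pot.
- pump (a joint): Plunger travel in m: 0 fully up, 0.015 fully down. A stroke counts only if the knob goes down at least 0.0135 and then comes fully back up (below 0.001). Shorter strokes may do nothing.
- pin: The indicator pin: an upright steel pin 10 mm in diameter in the brass bush, with a 3 mm wide black ring round its foot. Origin: on its axis, 3 mm below its tip. Not to be touched. Even fully out its tip (203 mm above the table) is lower than the pressed knob's top (209 mm).
- pin_tip (a point): Centre of the pin's top end, 3 mm above the bush when the pin is in, 53 mm above the bush when it is fully out.
- pin_out (a joint): How far the pin has risen, in m: 0 in, 0.050 fully out; starts at 0 to 0.022. It stays put, and is lifted to the next step (from between steps, sometimes the one after) of 0.010 (0.010, 0.020 .. 0.050) as the plunger comes back up from each full stroke: three to five strokes in all. From 0.0475 the whole black ring shows above the bush. Further strokes do nothing more.
- tub: Bystander beside the pot: clear tub, 80 mm across, 65 mm high. Origin: centre of its underside.
- brush: Bystander beside the pot: wooden-handled brush lying on the table, roughly 200 mm long. Origin: under its middle.
- dispenser: Bystander beside the pot: amber glass bottle with a small press-top dish, 64 mm across, 148 mm high; it has no pin. Origin: centre of its underside.
- bowl: Bystander: terracotta bowl, 110 mm across, 55 mm high. Origin: centre of its underside.
- spray: Bystander: trigger spray bottle, 72 mm across, 186 mm high. Origin: centre of its underside.
- water: Bystander: clear bottle, 62 mm across, 190 mm high. Origin: centre of its underside.
- brushjar: Bystander: white jar of brushes, 76 mm across, brushes to 190 mm high. Origin: centre of its underside.
Things that resemble listed ones, but are neither listed nor needed, are in the scene too. What is shaped like the pot but purple or turquoise is not meant.

How it is judged:
On the way, in this order (a step that is already met when the one before it is completed fails the run):
1. the pump knob is pushed fully down a first time (value of joint pump above 0.0125 m), for 0.03 s.
2. the indicator pin has been pumped fully out (value of joint pin_out above 0.0475 m), for 0.2 s.
At the end, for the whole second after the job is handed in: The pin is at least 47.5 mm out (its black ring clear of the bush), the pump knob is fully up (within 2 mm), and the pot stands upright on the table (within 3 degrees), at rest (value of joint pin_out above 0.0475 m and value of joint pump below 0.002 m and angle between pot's own z axis and vertical below 0.05 rad and height (world z) of pot below 0.004 m and linear speed of pot below 0.01 m/s); the robot touches nothing.
It fails at once if the indicator pin is touched (over 1 N) (contact force between any of the fingers, the arm and pin above 1 N).
It fails at once if the pot is lifted 8 mm, tipped 10 degrees or shoved 30 mm (height (world z) of pot above 0.008 m or angle between pot's own z axis and vertical above 0.175 rad or distance of pot from where it was at the start of the episode above 0.03 m).
It fails at once if another thing is moved 30 mm (distance of any of tub, brush, dispenser, bowl, spray, water, brushjar from where it was at the start of the episode above 0.03 m).
It also fails if it takes over 43 s, if anything falls off the work surface, if the arm or the gripper's body presses on something with over 40 N, if the wrist force passes 120 N, or if a joint passes its speed limit or range.

## Working session

There is one attempt and no reset: what is moved stays moved. The work goes in short steps, Python scripts to look and compute and a tool call to move; the robot and the scene stay as the last step left them, time stands still between calls to the robot, and variables do not carry over. Pictures are saved under pics/ and viewed, and the job is handed in when it is done.

Besides the shell and the picture viewer there is one more tool, called after ">>>" as name([rows], argument=value, ...), one row to a line, values as JSON. step_arm: Moves the arm, as the interface text tells. Its arguments: {"type":"object","properties":{"deltas":{"type":"array","items":{"type":"array","items":{"type":"number"}}},"force":{"type":"number"}},"required":["deltas"]}

```bash
mkdir -p pics; ls; python3 - <<'E'
from station import bot
import cv2
s=bot.state();print(s)
for c in ["scene","side"]:
    im=bot.read_camera(c);cv2.imwrite(f"pics/{c}0.png",im)
    k=bot.get_calibration(c);print(c,k)
    for n in ["pot","knob_top","pin"]:
        print(n,[(round(d['score'],2),d['extent']) for d in bot.look_for(c,n)])
E
```

```text
pics
{'clock': 0.0, 'joint_positions': array([-1.23419195,  0.68996923, -0.1945167 ,  1.56636592,  0.15728197,
        0.90250752, -0.21512205]), 'joint_vel': array([ 3.26373461e-04,  4.93961600e-04, -3.25971983e-06, -2.25769249e-05,
       -5.83048162e-04,  3.19269307e-04,  8.12050545e-04]), 'joint_torque': array([-2.07128014e-04, -5.27560794e+01, -1.26670852e+00, -1.53429455e+01,
       -5.25585737e-02,  6.48506146e-03,  1.70239441e-04]), 'tool_pos': array([0.18622369, 0.59593229, 0.23791349]), 'ee_rot': array([[ 9.54520696e-01, -4.35614928e-04,  2.98144346e-01],
       [-2.98144638e-01, -1.80819027e-03,  9.54518991e-01],
       [ 1.23298983e-04, -9.99998270e-01, -1.85583129e-03]]), 'contact_force': array([-0.16808866, -0.12653457, -0.53141329]), 'ft_torque': array([ 0.05028143, -0.00496481,  0.0053755 ]), 'finger_gap': 1.0014663831499364}
scene {'mtx': array([[402.84872008,   0.        , 312.24249441],
       [  0.        , 402.84872008, 193.80965771],
       [  0.        ,   0.        ,   1.        ]]), 'extrinsics': array([[-0.96956574,  0.22969546, -0.08474829,  0.69438424],
  
[... 445 characters left out ...]
ray([[367.08710344,   0.        , 318.37556958],
       [  0.        , 367.08710344, 203.04766806],
       [  0.        ,   0.        ,   1.        ]]), 'extrinsics': array([[ 0.46178091,  0.84072329, -0.28274148,  0.97878905],
       [ 0.88697294, -0.43987918,  0.14066027, -0.2126446 ],
       [-0.00611572, -0.31573827, -0.94882661,  1.42969618],
       [ 0.        ,  0.        ,  0.        ,  1.        ]])}
pot [(0.88, [322.3, 117.8, 354.6, 162.5]), (0.87, [316.8, 253.0, 350.1, 288.4]), (0.82, [292.5, 176.9, 322.2, 221.6]), (0.58, [234.5, 204.3, 272.5, 244.2])]
knob_top [(0.71, [329.5, 254.2, 343.2, 269.0]), (0.69, [333.6, 118.9, 348.0, 130.0]), (0.62, [239.1, 206.6, 255.1, 217.2])]
pin []
```

View pics/scene0.png

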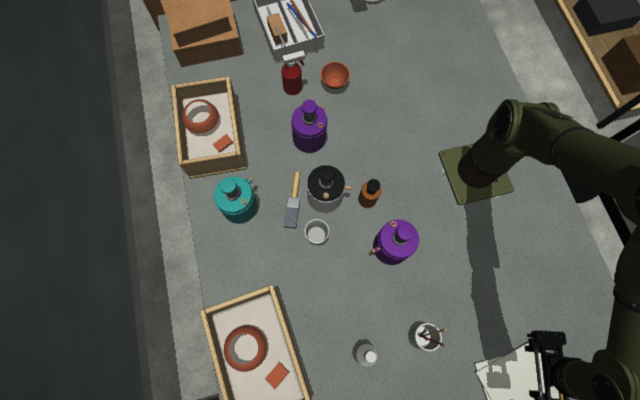

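View pics/side0.png

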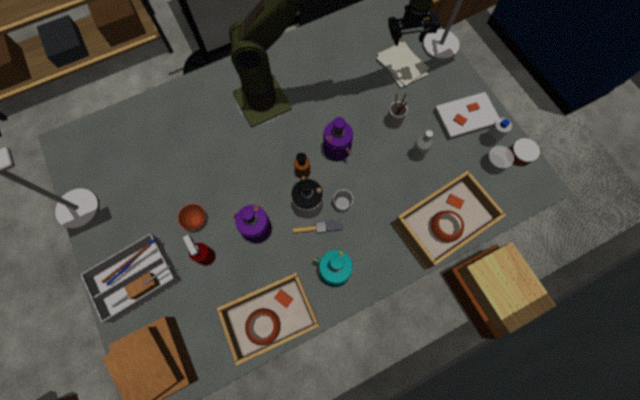

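The white pot with the black lid is at about (326,187) in scene and (307,195) in side. The purple and turquoise pots are look-alikes. I'll enlarge both views.

```bash
python3 - <<'E'
import cv2,numpy as np
a=cv2.imread("pics/scene0.png")[155:235,285:365]
b=cv2.imread("pics/side0.png")[160:240,265:345]
f=lambda i:cv2.convertScaleAbs(cv2.resize(i,(400,400),interpolation=cv2.INTER_CUBIC),alpha=1.8,beta=25)
cv2.imwrite("pics/crop0.png",np.hstack([f(a),f(b)]))
E
```

```text
(no output)
```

View pics/crop0.png

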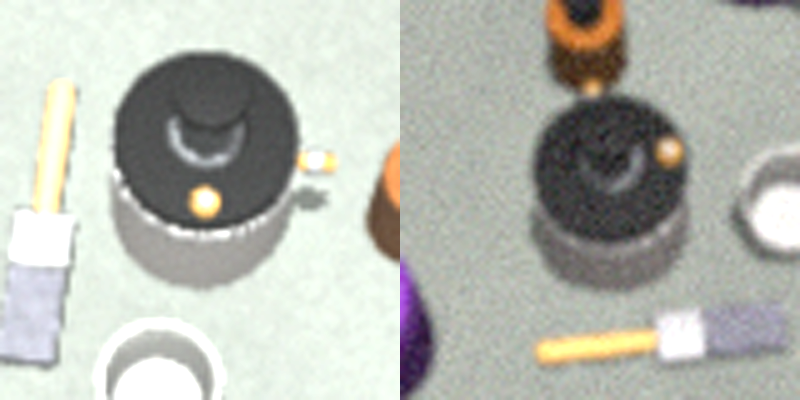

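```bash
cat >h.py <<'E'
import numpy as np,cv2
from station import bot
def ray(c,uv,z,cal=None):
    k=cal or bot.get_calibration(c);T=k['extrinsics'];d=T[:3,:3]@np.linalg.inv(k['mtx'])@np.array([*uv,1.])
    return T[:3,3]+d*(z-T[2,3])/d[2]
def proj(c,p,cal=None):
    k=cal or bot.get_calibration(c);T=k['extrinsics'];q=k['mtx']@(T[:3,:3].T@(np.asarray(p)-T[:3,3]));return q[:2]/q[2]
E
python3 - <<'E'
from h import *
for c,l,b,kn in [("scene",(326.2,183),(326,195.2),(327.4,173.4)),("side",(307.2,193.6),(318.6,190.2),(307,190))]:
    print(c,"lid",ray(c,l,.143).round(4),"bush",ray(c,b,.15).round(4),"knob",ray(c,kn,.224).round(4))
E
```

```text
scene lid [ 0.5387 -0.038   0.143 ] bush [0.5503 0.0026 0.15  ] knob [ 0.5384 -0.0381  0.224 ]
side lid [ 0.5431 -0.0417  0.143 ] bush [0.5532 0.001  0.15  ] knob [ 0.5583 -0.047   0.224 ]
```

The knob is at about (0.540, -0.039). The bush is 42 mm from it, close to the 45 mm given. I'll shut the fingers, rise and travel above the pot.

>>> step_arm([
  [0, 0, 4, 0, -1],
  [3, -5, 7, 0, -1],
  [6, -10.5, 9, 0, -1],
  [9, -16, 9, 0, -1],
  [12, -21.5, 9, 0, -1],
  [15, -27, 9, 0, -1],
  [18, -32.5, 9, 0, -1],
  [21, -38, 9, 0, -1],
  [24, -43.5, 9, 0, -1],
  [27, -49, 9, 0, -1],
], force=20)

```text
clock: 1.65
tool_pos: [0.4538, 0.111, 0.3291]
ee_rot: [[0.955, 0.001, 0.298], [-0.298, 0.001, 0.955], [0.001, -1.0, 0.001]]
contact_force: [1.9, 1.2, 0.1]
finger_gap: 0.008
```

```bash
python3 - <<'E'
from h import *
k=bot.get_calibration("wrist");im=bot.read_camera("wrist");cv2.imwrite("pics/w1.png",im)
np.savez("w1.npz",**k)
print(bot.state()['tool_pos'],k)
print(proj("wrist",(.540,-.039,.224),k),proj("wrist",(.551,.002,.15),k))
print([(round(d['score'],2),d['extent']) for d in bot.look_for("wrist","knob_top")])
E
```

```text
[0.45776748 0.1009557  0.3288942 ] {'mtx': array([[296.41265671,   0.        , 321.91248005],
       [  0.        , 296.41265671, 197.56101169],
       [  0.        ,   0.        ,   1.        ]]), 'extrinsics': array([[ 2.96926582e-01,  9.14395569e-01,  2.75164220e-01,
         3.83027090e-01],
       [ 9.54899831e-01, -2.84620649e-01, -8.46014172e-02,
         1.33978612e-01],
       [ 9.58257688e-04,  2.87874676e-01, -9.57667611e-01,
         4.75332940e-01],
       [ 0.00000000e+00,  0.00000000e+00,  0.00000000e+00,
         1.00000000e+00]])}
[203.94291478 317.12679317] [260.48230989 275.89471357]
[(0.84, [344.5, 42.2, 404.1, 104.5])]
```

View pics/w1.png

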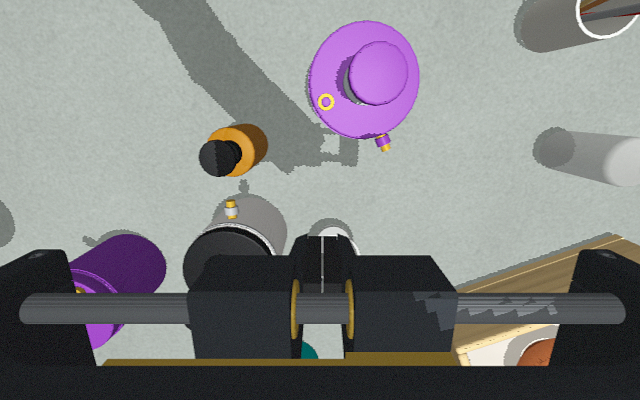

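The white pot is hidden behind the gripper, with its nozzle at (231,210) and the lid edge at (230,240). I'll shift in +x so the wrist camera sees the knob.

>>> step_arm([
  [4, -2, 0, 0, -1],
  [8, -4, 0, 0, -1],
  [12, -6, 0, 0, -1],
  [12, -6, 0, 0, -1],
  [12, -6, 0, 0, -1],
])

```text
clock: 2.38
tool_pos: [0.572, 0.0538, 0.3285]
ee_rot: [[0.955, -0.001, 0.297], [-0.297, 0.001, 0.955], [-0.002, -1.0, 0.0]]
contact_force: [0.2, -0.3, 0.4]
finger_gap: 0.01
```

```bash
python3 - <<'E'
from h import *
k=bot.get_calibration("wrist");im=bot.read_camera("wrist");cv2.imwrite("pics/w2.png",im)
np.savez("w2.npz",**k)
print(bot.state()['tool_pos'],bot.state()['contact_force'])
print(proj("wrist",(.540,-.039,.224),k),proj("wrist",(.551,.002,.15),k))
for d in bot.look_for("wrist","knob_top"):
    e=d['extent'];u=((e[0]+e[2])/2,(e[1]+e[3])/2);print(round(d['score'],2),e,ray("wrist",u,.220,k))
E
```

```text
[0.57179688 0.05409265 0.32869869] [ 0.23207932 -0.27617585 -0.60108341]
[209.07926617 193.43272686] [271.02877256 173.98021106]
0.75 [181.4, 161.9, 238.2, 218.5] [ 0.5380419  -0.03903463  0.22      ]
0.71 [0.0, 232.6, 26.3, 266.1] [ 0.53642678 -0.23984578  0.22      ]
```

View pics/w2.png

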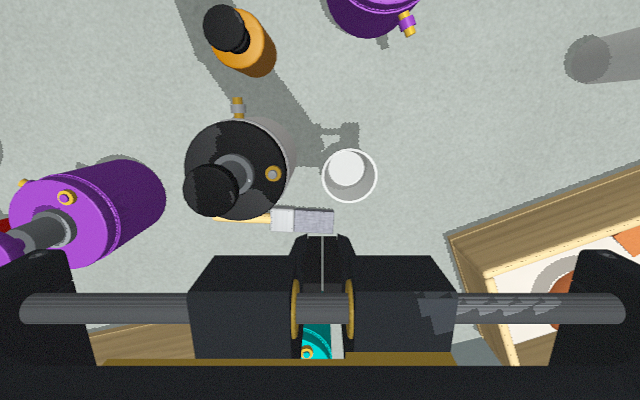

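The knob is centred at (211,190), giving (0.538,-0.039), which agrees with the fixed cameras. The pin at (272,173) shows little height. I'll move over the knob and then down to just above it.

>>> step_arm([
  [-1.1, -3.1, 0, 0, -1],
  [-2.2, -6.2, 0, 0, -1],
  [-3.3, -9.3, 0, 0, -1],
  [-3.3, -9.3, -4, 0, -1],
  [-3.3, -9.3, -8, 0, -1],
  [-3.3, -9.3, -8.8, 0, -1],
  [-3.3, -9.3, -8.8, 0, -1],
  [-3.3, -9.3, -8.8, 0, -1],
])

```text
clock: 3.48
tool_pos: [0.541, -0.0399, 0.2423]
ee_rot: [[0.955, 0.003, 0.298], [-0.298, 0.0, 0.955], [0.003, -1.0, 0.001]]
contact_force: [0.5, -0.0, -0.3]
finger_gap: 0.004
```

```bash
python3 - <<'E'
from h import *
k=bot.get_calibration("wrist");im=bot.read_camera("wrist");cv2.imwrite("pics/w3.png",im)
print(bot.state()['tool_pos'],bot.state()['contact_force'])
E
```

```text
[ 0.54094387 -0.03997207  0.24224321] [ 0.44404818  0.08839061 -0.13382366]
```

View pics/w3.png

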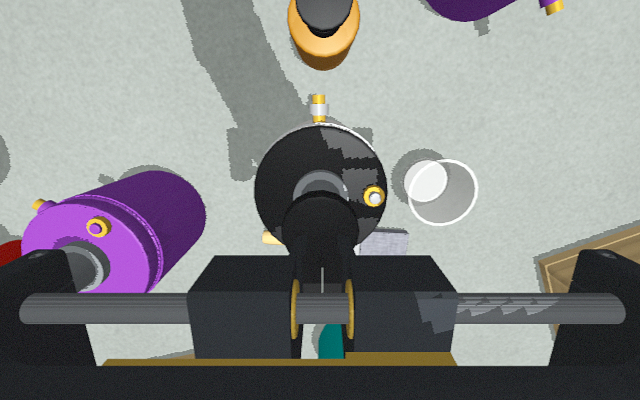

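The fingertips sit over the knob centre at (322,220). The pin at (375,197) is well clear to the right. Now the first press, made gradually.

>>> step_arm([
  [0, 0, -1.5, 0, -1],
  [0, 0, -2.2, 0, -1],
  [0, 0, -2.8, 0, -1],
  [0, 0, -3.2, 0, -1],
  [0, 0, -3.4, 0, -1],
  [0, 0, -3.4, 0, -1],
])

```text
clock: 4.28
tool_pos: [0.5409, -0.0402, 0.2094]
ee_rot: [[0.954, 0.003, 0.298], [-0.298, -0.0, 0.954], [0.003, -1.0, 0.001]]
contact_force: [-4.0, 1.0, 23.4]
finger_gap: 0.007
```

It read 23 N at z = 0.209, so the knob is at its stop (the spring alone gives 10 N). I'll release and look.

>>> step_arm([
  [0, 0, 1, 0, -1],
  [0, 0, 2.4, 0, -1],
  [0, 0, 3.2, 0, -1],
  [0, 0, 3.2, 0, -1],
])

```text
clock: 4.78
tool_pos: [0.54, -0.0403, 0.239]
ee_rot: [[0.954, 0.0, 0.298], [-0.298, 0.0, 0.954], [0.0, -1.0, 0.0]]
contact_force: [0.2, 0.4, 0.1]
finger_gap: 0.006
```

```bash
python3 - <<'E'
from h import *
im=bot.read_camera("wrist");cv2.imwrite("pics/w4.png",cv2.resize(im[120:280,220:480],(780,480)))
print(bot.state()['tool_pos'],bot.state()['contact_force'])
E
```

```text
[ 0.53975306 -0.04025602  0.23853179] [-0.14566709  0.12698207 -0.79666325]
```

View pics/w4.png

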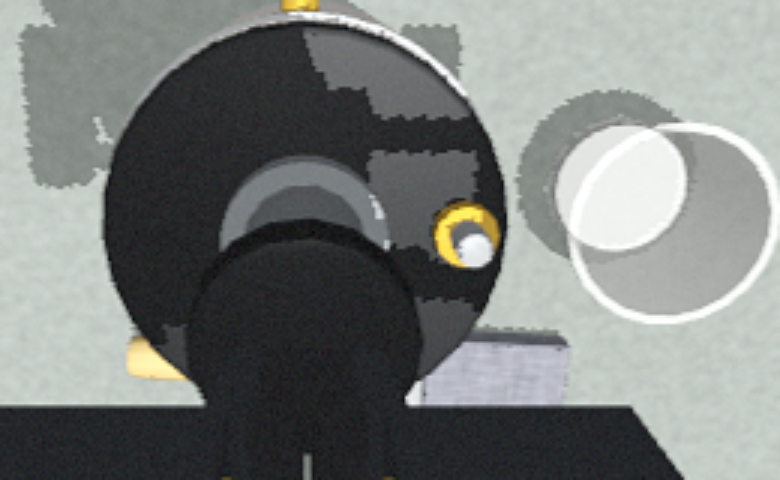

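The pin now stands about 10 mm proud, with its tip at (475,250) in the crop, and the pot hasn't moved. Two more strokes.

>>> step_arm([
  [0, 0, -1.5, 0, -1],
  [0, 0, -2.4, 0, -1],
  [0, 0, -3.2, 0, -1],
  [0, 0, -3.2, 0, -1],
  [0, 0, -3.2, 0, -1],
  [0, 0, -2, 0, -1],
  [0, 0, -0.8, 0, -1],
  [0, 0, 0, 0, -1],
  [0, 0, 0, 0, -1],
])

```text
clock: 5.95
tool_pos: [0.54, -0.0402, 0.2387]
ee_rot: [[0.955, -0.0, 0.298], [-0.298, 0.0, 0.955], [-0.0, -1.0, 0.0]]
contact_force: [0.8, 0.7, -0.5]
finger_gap: 0.005
```

>>> step_arm([
  [0, 0, -1.5, 0, -1],
  [0, 0, -2.4, 0, -1],
  [0, 0, -3.2, 0, -1],
  [0, 0, -3.2, 0, -1],
  [0, 0, -3.2, 0, -1],
  [0, 0, -2, 0, -1],
  [0, 0, -0.8, 0, -1],
  [0, 0, 0, 0, -1],
  [0, 0, 0, 0, -1],
])

```text
clock: 7.08
tool_pos: [0.5399, -0.0402, 0.2387]
ee_rot: [[0.954, -0.0, 0.298], [-0.298, 0.0, 0.954], [-0.0, -1.0, 0.0]]
contact_force: [0.0, 0.1, 0.7]
finger_gap: 0.002
```

```bash
python3 - <<'E'
from h import *
im=bot.read_camera("wrist");cv2.imwrite("pics/w5.png",cv2.resize(im[120:280,220:480],(780,480)))
k=bot.get_calibration("wrist");b=ray("wrist",(375,197),.152,k);
c=np.array([.5385,-.039]);p=np.array([.551,.003]);p=c+(p-c)/np.linalg.norm(p-c)*.045
for z in (.15,.153,.163,.173,.183,.193,.203):
    q=proj("wrist",(*p,z),k);print(z,q.round(1),((q-[220,120])*3).round())
E
```

```text
0.15 [376.  199.8] [468. 239.]
0.153 [376.6 200.9] [470. 243.]
0.163 [378.9 204.7] [477. 254.]
0.173 [381.3 208.8] [484. 266.]
0.183 [384.  213.2] [492. 280.]
0.193 [386.9 218.1] [501. 294.]
0.203 [390.1 223.5] [510. 311.]
```

View pics/w5.png

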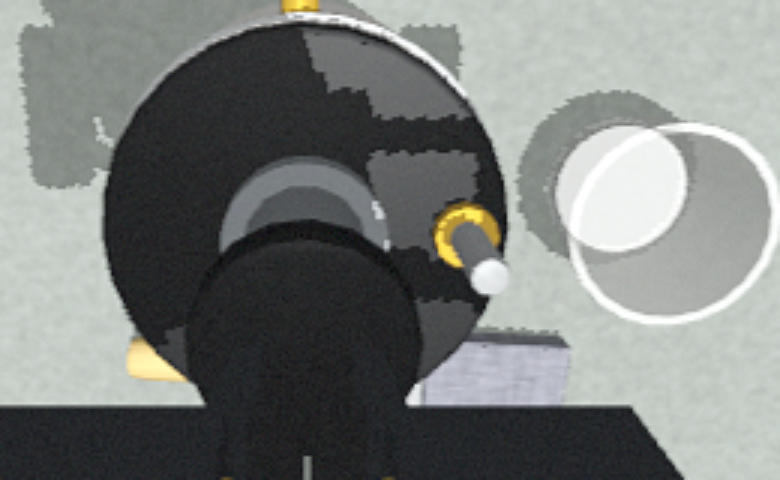

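The pin tip is at crop (490,277), which matches z = 0.183, or 30 mm out. It needs two more strokes.

>>> step_arm([
  [0, 0, -1.5, 0, -1],
  [0, 0, -2.4, 0, -1],
  [0, 0, -3.2, 0, -1],
  [0, 0, -3.2, 0, -1],
  [0, 0, -3.2, 0, -1],
  [0, 0, -2, 0, -1],
  [0, 0, -0.8, 0, -1],
  [0, 0, 0, 0, -1],
  [0, 0, 0, 0, -1],
])

```text
clock: 8.25
tool_pos: [0.5399, -0.0402, 0.2387]
ee_rot: [[0.954, -0.0, 0.298], [-0.298, 0.0, 0.954], [-0.0, -1.0, 0.0]]
contact_force: [0.0, 0.4, -0.2]
finger_gap: 0.002
```

>>> step_arm([
  [0, 0, -1.5, 0, -1],
  [0, 0, -2.4, 0, -1],
  [0, 0, -3.2, 0, -1],
  [0, 0, -3.2, 0, -1],
  [0, 0, -3.2, 0, -1],
  [0, 0, -2, 0, -1],
  [0, 0, -0.8, 0, -1],
  [0, 0, 0, 0, -1],
  [0, 0, 0, 0, -1],
])

```text
clock: 9.38
tool_pos: [0.5399, -0.0402, 0.2387]
ee_rot: [[0.954, -0.0, 0.298], [-0.298, 0.0, 0.954], [-0.0, -1.0, 0.0]]
contact_force: [0.2, 0.0, -1.1]
finger_gap: 0.005
```

```bash
python3 - <<'E'
from h import *
im=bot.read_camera("wrist");cv2.imwrite("pics/w6.png",cv2.resize(im[120:280,220:480],(780,480)))
print(bot.state()['tool_pos'])
E
```

```text
[ 0.53967214 -0.04021217  0.2383632 ]
```

View pics/w6.png

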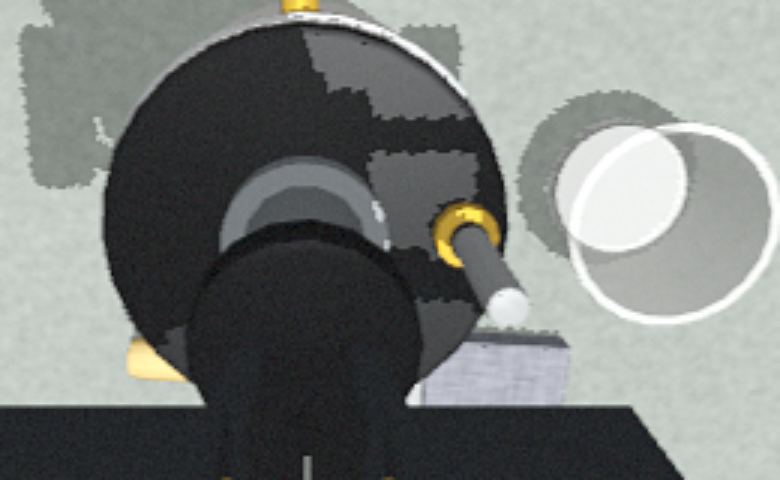

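The tip at crop (508,306) matches z = 0.203, fully out. The knob looks up. I'll retreat straight up, then check from a clear viewpoint.

>>> step_arm([
  [0, 0, 4, 0, -1],
  [0, 0, 9, 0, -1],
  [2, 3, 9, 0, -1],
  [3, 7, 9, 0, -1],
  [3, 9, 9, 0, -1],
  [3, 9, 9, 0, -1],
  [3, 9, 9, 0, -1],
])

```text
clock: 10.3
tool_pos: [0.5695, 0.0476, 0.3284]
ee_rot: [[0.954, -0.001, 0.3], [-0.3, -0.002, 0.954], [-0.0, -1.0, -0.002]]
contact_force: [-0.8, 0.6, 0.2]
finger_gap: 0.007
```

```bash
python3 - <<'E'
from h import *
k=bot.get_calibration("wrist");im=bot.read_camera("wrist");cv2.imwrite("pics/w7.png",cv2.resize(im[80:240,150:400],(800,512),interpolation=cv2.INTER_CUBIC))
f=lambda p:((proj("wrist",p,k)-[150,80])*3.2).round()
print(bot.state()['tool_pos'],bot.state()['contact_force'])
c=np.array([.5385,-.039]);p=np.array([.551,.003]);p=c+(p-c)/np.linalg.norm(p-c)*.045
for z in (.15,.183,.193,.203):print(z,f((*p,z)))
print("knob",f((*c,.224)),f((*c,.209)))
for d in bot.look_for("wrist","knob_top"):
    e=d['extent'];u=((e[0]+e[2])/2,(e[1]+e[3])/2);print(round(d['score'],2),e,ray("wrist",u,.220,k))
E
```

```text
[0.56966308 0.04744202 0.32857318] [ 0.6894688  -0.77713316 -0.16094369]
0.15 [414. 301.]
0.183 [399. 323.]
0.193 [394. 331.]
0.203 [389. 339.]
knob [213. 360.] [230. 346.]
0.74 [1.3, 231.3, 31.9, 264.6] [ 0.53283668 -0.24314614  0.22      ]
0.58 [190.7, 161.9, 246.4, 217.8] [ 0.53734248 -0.03795279  0.22      ]
```

View pics/w7.png

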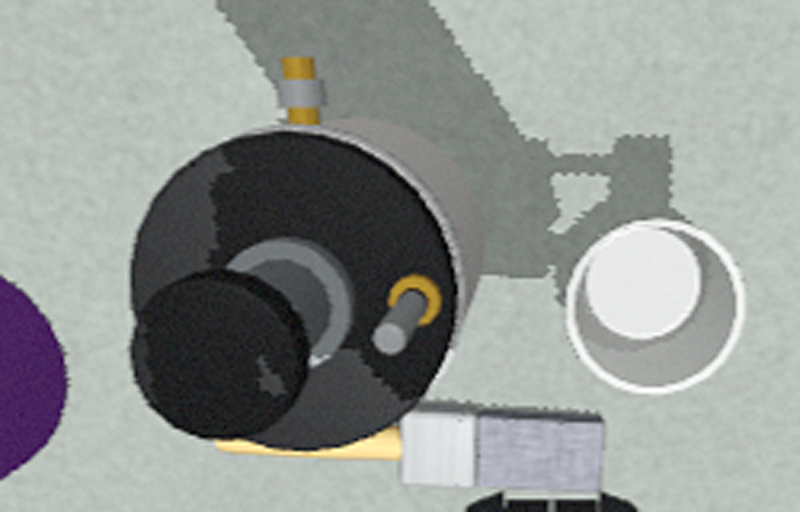

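The pin tip is at (390,338) against a predicted (389,339) for fully out, and a darker ring shows at its foot above the bush. The knob has the same image size and position as before pumping, and the pot stands where it did. Handing in.

```bash
python3 - <<'E'
from station import bot
print(bot.hand_in(), bot.state()['clock'])
E
```

```text
the job is handed in; nothing more can be done
the job is handed in; nothing more can be done
```

I pumped the white pot's knob with the shut fingertips for five full strokes. I then backed straight off and handed in with the arm touching nothing. The clock was at about 10.4 s of the 43 s allowed.

**Stroke depth:** I measured only the first press, which read 23 N at z = 0.209 m, so the knob was at its stop. The other four were commanded to the same depth and were not measured at the bottom. The camera showed the pin at about 10 mm after stroke 1, 30 mm after stroke 3 and 50 mm after stroke 5.

**Last checks:**
- **Pin:** the tip was within a pixel of where it should be when fully out (z = 0.203 m). A darker ring shows at its foot, but the picture is too coarse to see on its own that the black ring is clear of the bush.
- **Knob:** the outline was the same size as before pumping. Its centre was 4–8 px (in the enlarged picture) from the fully-up prediction and clearly further from the pressed one. That agrees with fully up but does not prove it to the millimetre.
- **Pot and other things:** the pot's knob measured within about 1–2 mm of its starting place. The tub and brush, which I saw in the last close-up, were undisturbed. I did not check the other bystanders again.

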